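Put the stapler away in a push-to-open desk drawer

ROBOT

A 7-joint arm with a two-finger parallel gripper is mounted at the origin on a cart in front of the work surface, level with it; the furniture and walls round the work are solid. World frame = base frame: x ahead of the robot, y to its left, z up, the work surface at z = 0. Lengths are in mm, angles in rad, forces in N, time in s.
With the tool pointing down it reaches from about 425 to 800 mm from the base axis. Payload 8.3 kg.
Tool frame: the origin (TCP) lies at the very end of the fingers, on their centre line; the grasp point (between the pads) lies 19 mm behind it (env.tcp_to_grasp is the z of the grasp point in the tool frame, in mm); z points along the fingers, y is the direction in which the jaws open and shut (so a half turn about z gives the same grasp; the last joint's range is limited). The gripper opens to 85 mm and grips with 20 to 120 N. Pads are 22 mm wide; open, the fingers measure 114 mm over their backs; the gripper's body (76 mm by 85 mm) begins 54 mm behind the grasp point. The pads swing forward as they close: fully open they stand 13 mm farther back than shut.
Start: joints at [-1.304, 0.383, 0.016, 1.37, -0.006, 1.388, -0.046], TCP at [202.356, 591.316, 231.279] pointing down, gripper open.
Joint ranges: [-2.95, 2.95], [-0.25, 2.06], [-1.52, 1.56], [0.18, 2.33], [-1.44, 4.58], [0.02, 2.06], [-3.01, 3.01]. Speed limits (rad/s): [2.39, 2.39, 3.01, 3.01, 3.14, 3.14, 3.14].

INTERFACE

Orientations are given as a rotation vector (axis times angle).
In Python, from workcell import env gives the robot as it stands. Calls block until the motion is done:
- env.move_ptp(position, orientation): joint-space move of the TCP to a pose.
- env.move_straight(position, ori=None, max_speed=150, max_force=None): straight line of the TCP; ori=None keeps the orientation; max_speed is the mean speed in mm/s. With max_force (N) it stops when the force on the tool has changed by that much, and returns True; else False.
- env.move_joints(angles): joint-space move.
- env.set_gripper(opening, effort=None): finger opening in mm; effort is the grip in N (None keeps the last); returns when the fingers have stopped.
- env.hold(seconds).
- env.ik(position, orientation): joint angles nearest the present ones, or None.
- env.get_image(name): name is "side" or "top"; returns the picture (420x560x3 uint8, blue, green, red); there is no depth.
- env.camera_params(name): a dict with "K" (3x3 intrinsics, pixels), "dist" ([k1, k2, p1, p2, k3] as OpenCV has them; the pictures are not rectified), "R" (3x3) and "t" (3): a world point X has camera coordinates R X + t. Camera axes: x right, y down, z forward; pixel columns grow to the right and rows downward; lengths in mm; the calibration is good to about 2 mm. A picture is of the moment at which its call begins. camera_params takes no time and is no camera call.
A pose or a line that the arm cannot do raises env.Unreachable and nothing moves.
- env.sign_off(): hands the job in, once; it reports no verdict.
Trained networks look in the newest picture that a camera, given by its name, has taken for a name from the list of things; names that differ only in an ending like _2 or _b are one class to them, and where a whole thing is asked for, a point or a joint stands for the part that bears it (a point fixed in the world has none). Each returns a list of dicts, best first, with "conf" (0 to 1); they miss things now and then, are a little off and sometimes report something else, mostly with a low value. They report only what shows in the picture. A call takes as long as a camera call.
- env.trace(camera, target): "mask" (420x560 bool, what is visible of it) and "bbox" ([left, top, right, bottom] in pixels, round what is visible of it).
Readings, each from a call of its own:
- env.read_time(): time.
- env.read_joint_positions(): joint angles.
- env.read_qvel(): joint speeds.
- env.read_joint_torque(): joint torques, N m.
- env.read_eef_pos(): TCP position.
- env.read_eef_rot(): TCP orientation.
- env.read_wrist_force(): force on the tool from outside, world axes, zero at the start.
- env.read_ft_torque(): the same for the moment, N m.
- env.read_grip_width(): finger opening in mm.
Only numpy, scipy, OpenCV 4.12 (cv2) and the standard library are available. Lean on these libraries where they do the work, as an engineer would, in place of code of your own. Each camera call takes 0.05 s, during which the arm holds its last target.

TASK

Put the stapler that stands on the desk pad away in the small two-drawer box on the desk and shut the drawer fully again so that it stays latched. The drawers have no handles: press the metal plate on top of the box above a drawer, gently, to make the drawer spring out; one of the two may be locked (its plate does not give), so use the one that opens. Lay the stapler on its base in that drawer, leave the other drawer shut, and do not disturb the other things on the desk.

Things in the scene. Friction and masses are not known exactly. Their poses are not given: they have to be found in the camera images.
- drawer_box: the dark wooden box with two drawers side by side, fixed to the desk, 170 mm deep (x) x 188 wide (y) x 82 high without the drawer fronts, which are laid on its front and 10 mm thick. Origin: centre of its underside, on the desk; its x axis points from the front to the back, y to the left, z up; the carcass's front face is at x = -85 mm. A hidden lock bar keeps one of the two plates (rarely neither) from going down; nothing shows which one.
- plate_left_top (a point): centre of the top of the left (+y) metal press plate, 60 x 42 mm, 1.5 mm proud of the box's top. Unlocked, it sinks up to 6.5 mm against a spring (3 N at first, about 6 N at the bottom); the drawer is released after 3 to 6 mm and springs out by itself. Locked, it gives less than 1 mm. It springs back up when let go.
- plate_right_top (a point): the same for the right (-y) press plate, above the right drawer
- drawer_left (a joint): opening of the left drawer in m: 0 = shut and latched, 0.158 = fully out. On release a spring throws it out to about 0.05; from there it can be hooked or pinched by its front and drawn out (under 4 N) and stays where it is left. To shut it, its front is pushed home (4 N at first, 6 to 16 N over the last 25 mm, where the catch is pushed aside) to 0 or slightly beyond (end stop at -0.002); the catch clicks in by itself and holds it, no plate need be pressed.
- drawer_right (a joint): the same for the right drawer
- drawer_left_front (a point): point on the outer face of the left drawer's front, on the drawer's centre line and half-way up the front: a flat wooden panel 10 mm thick, 77 high (38.5 mm below to 38.5 mm above this point), 92 wide (50.5 mm towards the box's middle, 41.5 mm towards its side). It moves with the drawer; its x axis points into the box. There is no handle; the inner face is flat too.
- drawer_right_front (a point): the same for the right drawer
- drawer_left_floor (a point): centre of the left drawer's inner floor, moving with the drawer. The inside is 159 mm long (x) and 62 wide (y); side and back walls are only 21 mm high above this floor and 3 mm thick, the front panel rises 69 mm above it. Only what is drawn out in front of the box is open from above.
- drawer_right_floor (a point): the same for the right drawer
- stapler_center (a point): centre of the stapler, half-way up (28 mm above its underside). Red desk stapler, the one on the desk pad in front of the robot, standing on its base, 145 mm long (x) x 36 wide x 56 high; its upper arm (from 4 to 28 mm above this point) is 26 mm wide and can be gripped across; about 0.24 kg, it does not open. z axis up.
- mug: white mug, 92 mm across, 95 high, origin at its underside; bystander
- sticky_block: block of sticky notes, 76 x 77 x 27 mm, origin at its underside; bystander

How it is judged:
By the outcome, as a careful person would: the job done as asked, in the order asked, and still so for the second after the job is handed in, with the robot touching nothing.
It also fails if it takes over 72 s, if anything falls off the work surface, if the arm or the gripper's body presses on something with over 40 N, if the wrist force passes 120 N, or if a joint passes its speed limit or range.

## Working session

There is one attempt and no reset: what is moved stays moved. The work goes in short steps, each a Python script; the robot and the scene stay as the last script left them, time stands still between calls to the robot, and variables do not carry over. Pictures are saved under pics/ and viewed, and the job is handed in when it is done.

```bash
mkdir -p pics; ls; python3 - <<'E'
from workcell import env
import cv2,numpy as np
for c in ("side","top"):
    im=env.get_image(c); cv2.imwrite(f"pics/{c}0.png",im)
    p=env.camera_params(c); print(c,p["K"],p["dist"],p["R"],p["t"], -np.array(p["R"]).T@np.array(p["t"]))
    for n in ("drawer_box","plate_left_top","plate_right_top","stapler_center","mug","sticky_block","drawer_left_front","drawer_right_front"):
        r=env.trace(c,n); print(n,[(d["bbox"],round(d["conf"],2),int(d["mask"].sum())) for d in r])
print(env.read_time(),env.read_eef_rot(),env.tcp_to_grasp)
E
```

```text
pics
side [[527.14865763   0.         290.1367163 ]
 [  0.         527.14865763 205.34401233]
 [  0.           0.           1.        ]] [-0.18599954  0.          0.          0.          0.        ] [[ 0.96418528 -0.26521675 -0.00261188]
 [-0.16021303 -0.57454382 -0.80264013]
 [ 0.21137296  0.77431226 -0.59645787]] [-490.99314694  265.08241331 1035.91280272] [ 296.91406157 -780.03812778  829.36171257]
drawer_box [([327.3, 229.4, 433.9, 323.9], 0.97, 8005), ([327.5, 240.2, 342.8, 289.2], 0.49, 404)]
plate_left_top [([347.8, 240.7, 378.0, 257.0], 0.81, 378)]
plate_right_top [([354.9, 267.9, 388.7, 288.7], 0.63, 493), ([223.1, 162.9, 253.3, 188.0], 0.33, 587)]
stapler_center [([217.7, 179.2, 265.7, 220.0], 0.64, 1024)]
mug [([275.8, 161.4, 321.0, 206.8], 0.87, 1431)]
sticky_block [([221.4, 163.4, 251.1, 182.8], 0.87, 558)]
drawer_left_front [([328.2, 239.2, 342.4, 289.2], 0.78, 372)]
drawer_right_front [([339.0, 265.2, 350.8, 326.4], 0.83, 570), ([357.3, 266.7, 391.8, 288.8], 0.44, 467)]
top [[537.33487984   0.         286.00706226]
 [  0.         537.33487984 213.32816437]
 [  0.      
[... 222 characters left out ...]
222  558.65948009 1408.14886535] [ 311.02021281  178.33356273 1484.0610987 ]
drawer_box [([336.5, 126.7, 414.8, 208.5], 0.74, 5137), ([369.5, 192.8, 407.7, 209.5], 0.15, 278)]
plate_left_top [([347.7, 159.1, 366.4, 182.5], 0.59, 376)]
plate_right_top [([384.6, 168.3, 403.2, 187.3], 0.84, 351)]
stapler_center [([217.9, 223.1, 253.1, 267.8], 0.8, 646)]
mug [([225.3, 167.1, 258.7, 210.5], 0.77, 1034)]
sticky_block [([175.4, 230.1, 207.2, 259.3], 0.58, 847)]
drawer_left_front [([338.3, 185.9, 373.8, 200.1], 0.59, 286), ([371.8, 193.9, 408.7, 206.7], 0.28, 328)]
drawer_right_front [([372.0, 191.0, 409.2, 207.5], 0.56, 365)]
0.9 [-5.15617627e-01 -3.09893086e+00  1.46586064e-04] -18.700000000000003
```

View pics/side0.png

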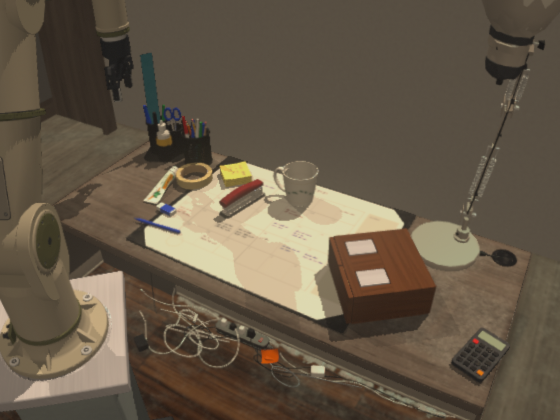

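View pics/top0.png

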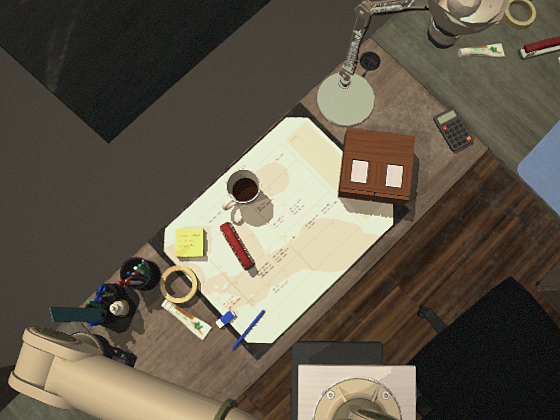

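```bash
python3 - <<'E'
import cv2
for c,(a,b,l,r) in {"side":(150,340,200,450),"top":(110,285,160,430)}.items():
    im=cv2.imread(f"pics/{c}0.png")[a:b,l:r]
    cv2.imwrite(f"pics/{c}0z.png",cv2.resize(im,None,fx=2.9,fy=2.9,interpolation=cv2.INTER_CUBIC))
E
```

```text
(no output)
```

View pics/side0z.png

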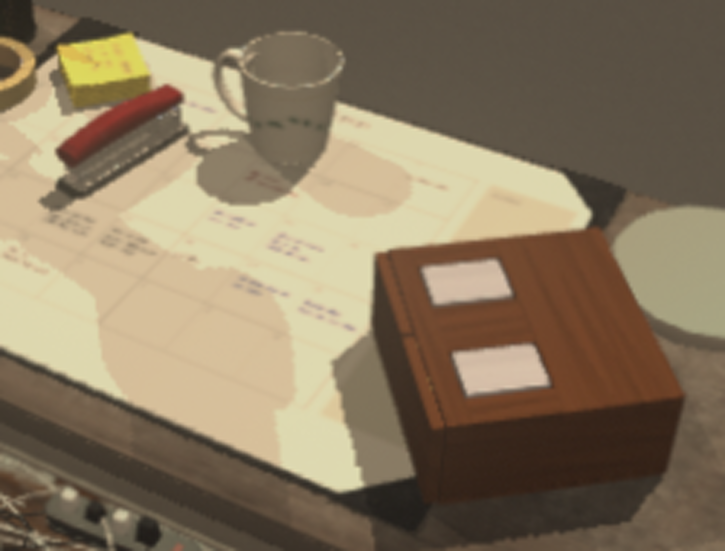

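View pics/top0z.png

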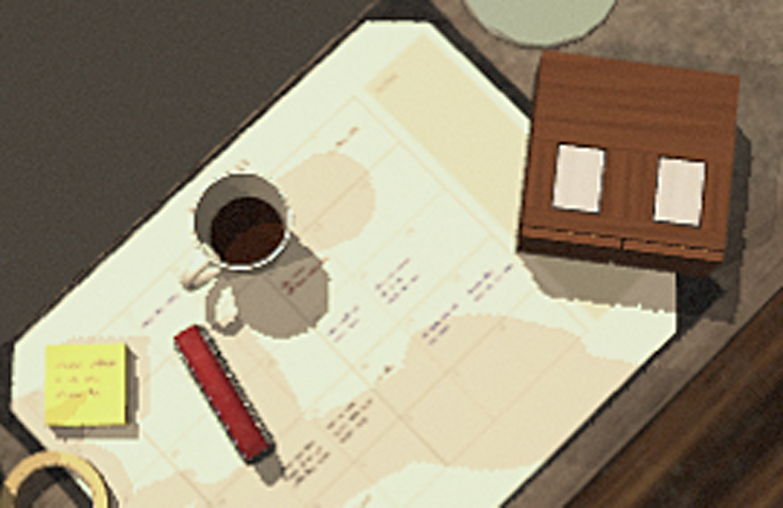

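The side and top views agree. The box is at right, around (375,170) in the top picture, with both drawer fronts facing the robot. The stapler is at (236,246), between the mug (243,190) and the sticky block (190,243). Next I'll work out positions from these pixels.

```bash
cat > h.py <<'E'
from workcell import env
import cv2,numpy as np
from scipy.spatial.transform import Rotation as Ro
from scipy.optimize import least_squares
P={c:{k:np.array(v,float) for k,v in env.camera_params(c).items() if k in("K","dist","R","t")} for c in("side","top")}
def onz(c,uv,z):
    p=P[c]; n=cv2.undistortPoints(np.array(uv,float).reshape(-1,1,2),p["K"],p["dist"])[:,0]
    d=np.c_[n,np.ones(len(n))]@p["R"]; o=-p["R"].T@p["t"]
    return o+d*((z-o[2])/d[:,2])[:,None]
def proj(c,X):
    p=P[c]; return cv2.projectPoints(np.array(X,float).reshape(-1,3),cv2.Rodrigues(p["R"])[0],p["t"],p["K"],p["dist"])[0][:,0]
def tri(us,ut):
    f=lambda X:np.r_[proj("side",X)[0]-us,proj("top",X)[0]-ut]
    r=least_squares(f,[550,0,50.]); return r.x,np.abs(r.fun).max()
def cen(m):
    y,x=np.nonzero(m); return np.array([x.mean(),y.mean()])
def down(yaw): # tool z down; tool y along (cos yaw, sin yaw) dir
    y=np.array([np.cos(yaw),np.sin(yaw),0]); z=np.array([0,0,-1.]); x=np.cross(y,z)
    return Ro.from_matrix(np.c_[x,y,z]).as_rotvec()
E
python3 - <<'E'
from h import *
for c in("side","top"): env.get_image(c)
M={}
for n in("plate_left_top","plate_right_top","stapler_center","mug","sticky_block"):
    for c in("side","top"): M[n,c]=env.trace(c,n)[0]["mask"]
for n in("plate_left_top","plate_right_top"):
    print(n,tri(cen(M[n,"side"]),cen(M[n,"top"])),onz("side",cen(M[n,"side"]),83.5),onz("top",cen(M[n,"top"]),83.5))
z=np.array([[541,52],[740,75],[722,262],[518,250]])/2.9+[160,110]
print("box top corners top\n",onz("top",z,82).round(1))
s=np.array([[378,253],[600,230],[684,398],[442,430]])/2.9+[200,150]
print("side fl,bl,br,fr\n",onz("side",s,82).round(1))
# stapler red
for c in("top","side"):
    im=cv2.imread(f"pics/{c}0.png").astype(int); m=M["stapler_center",c]
    red=(im[...,2]>im[...,1]*2)&(im[...,2]>60)
    b=np.zeros_like(red);bb=[218,175,268,222] if c=="side" else [215,218,258,272]
    b[bb[1]:bb[3],bb[0]:bb[2]]=1; red&=b
    ys,xs=np.nonzero(red); X=onz(c,np.c_[xs,ys],54 if c=="top" else 50)
    mr=cv2.minAreaRect(X[:,:2].astype(np.float32)); mc=X.mean(0)
    w,v=np.linalg.eigh(np.cov(X[:,:2].T)); print(c,red.sum(),mr,mc,np.degrees(np.arctan2(v[1,1],v[0,1])), "mask",cen(m))
    np.save(c+"red.npy",cen(red))
print(tri(np.load("sidered.npy"),np.load("topred.npy")))
m=M["mug","top"];k=M["sticky_block","top"]
print("sticky",onz("top",cen(k),27))
print("mug",onz("top",cen(m),95)); 
r=env.trace("top","mug")[0]["bbox"];print(onz("top",[[r[0],r[1]],[r[2],r[3]]],95))
E
```

```text
plate_left_top (array([666.99478995,   5.39919316,  80.98906901]), np.float64(0.32990967279420147)) [[665.12608883   2.71331463  83.5       ]] [[667.27365331   5.50864538  83.5       ]]
plate_right_top (array([656.88341598, -88.78741118,  81.67355874]), np.float64(0.16076741344014067)) [[655.73599594 -90.49034474  83.5       ]] [[656.87914346 -88.54600933  83.5       ]]
box top corners top
 [[ 788.9   37.9   82. ]
 [ 770.3 -150.6   82. ]
 [ 590.1 -128.8   82. ]
 [ 598.1   59.7   82. ]]
side fl,bl,br,fr
 [[ 615.8   52.9   82. ]
 [ 791.7   31.8   82. ]
 [ 769.3 -152.2   82. ]
 [ 597.9 -132.7   82. ]]
top 432 ((466.14874267578125, 332.4073486328125), (133.90011596679688, 24.805408477783203), 32.522003173828125) [466.20773677 331.93506135  54.        ] -147.07041281567015 mask [237.09455587 245.84527221]
side 206 ((468.0352478027344, 330.4697265625), (125.3933334350586, 27.008596420288086), 29.77853012084961) [470.61579154 331.80337744  50.        ] -149.5718044130012 mask [241.27653061 198.17653061]
(array([468.50675499, 332.19677602,  49.4454862 ]), np.float64(0.7107580055319147))
sticky [[472.68066844 462.79960694  27.        ]]
mug [[614.17123936 315.58879021  95.        ]]
[[670.83373981 361.92552635  95.        ]
 [557.68538314 255.4242143   95.        ]]
```

```bash
cat >> h.py <<'E'
BY=np.radians(-6.3)
bx=np.array([np.cos(BY),np.sin(BY),0]); by=np.array([-np.sin(BY),np.cos(BY),0])
BC=np.array([695.5,-48.5,0])
BO=down(BY+np.pi/2)
def B(x,y,z): return BC+bx*x+by*y+np.array([0,0,z])
E
python3 - <<'E'
from h import *
im=cv2.imread("pics/top0.png")[215:280,205:270]; cv2.imwrite("pics/st_top.png",cv2.resize(im,None,fx=8,fy=8,interpolation=cv2.INTER_CUBIC))
im=cv2.imread("pics/side0.png")[170:225,210:275]; cv2.imwrite("pics/st_side.png",cv2.resize(im,None,fx=8,fy=8,interpolation=cv2.INTER_CUBIC))
for p in((667,5.4),(657,-88.8)):
    d=np.array([*p,0])-BC; print("plate in box",d@bx,d@by)
for n,X,o in(("plateL",(667,5.4,75),BO),("plateR",(657,-89,75),BO),("pickup",(467,332,23),down(np.radians(122.5))),
   ("placeL",B(-165,51,35),BO),("placeR",B(-165,-51,35),BO),("hookL",B(-240,51,45),BO),("hookR",B(-240,-51,45),BO),("pushL",B(-275,51,45),BO),("pushR",B(-275,-51,45),BO),("pushendR",B(-110,-51,45),BO)):
    q=env.ik(X,o); print(n,np.round(X,0),np.hypot(X[0],X[1]).round(),None if q is None else np.round(q,2))
print(env.read_time())
# project box model for check
im=cv2.imread("pics/top0.png"); im2=cv2.imread("pics/side0.png")
for c,i in(("top",im),("side",im2)):
    for z in(0,82):
        q=proj(c,[B(x,y,z) for x,y in((-85,-94),(85,-94),(85,94),(-85,94))]); cv2.polylines(i,[np.round(q*16).astype(int).reshape(-1,1,2)],True,(0,255,0),1,shift=4)
a=cv2.resize(im[110:230,320:430],None,fx=3.6,fy=4);b=cv2.resize(im2[220:340,320:440],None,fx=3.3,fy=4)
cv2.imwrite("pics/boxfit.png",np.hstack([a,b]))
E
```

```text
plate in box -34.242566598279964 50.447067632939394
plate in box -33.845204048055294 -44.281397481848984
plateL [667.   5.  75.] 667.0 [-0.41  0.63  0.53  1.45 -0.33  1.15  1.63]
plateR [657 -89  75] 663.0 [-0.4   0.68  0.75  1.47 -0.48  1.18  1.88]
pickup [467 332  23] 573.0 [-0.72  0.46  0.06  1.76 -0.04  0.93  1.49]
placeL [537.  20.  35.] 537.0 [-0.56  0.43  0.56  1.86 -0.28  0.93  1.6 ]
placeR [526. -81.  35.] 532.0 [-0.51  0.46  0.76  1.88 -0.39  0.95  1.88]
hookL [463.  29.  45.] 463.0 [-0.65  0.26  0.59  2.04 -0.18  0.89  1.5 ]
hookR [451. -73.  45.] 457.0 [-0.61  0.28  0.79  2.06 -0.25  0.9   1.79]
pushL [428.  32.  45.] 429.0 [-0.7   0.18  0.6   2.13 -0.13  0.87  1.44]
pushR [417. -69.  45.] 422.0 [-0.67  0.19  0.83  2.15 -0.18  0.87  1.73]
pushendR [581. -87.  45.] 587.0 [-0.47  0.57  0.76  1.72 -0.44  1.03  1.9 ]
1.55
```

View pics/boxfit.png

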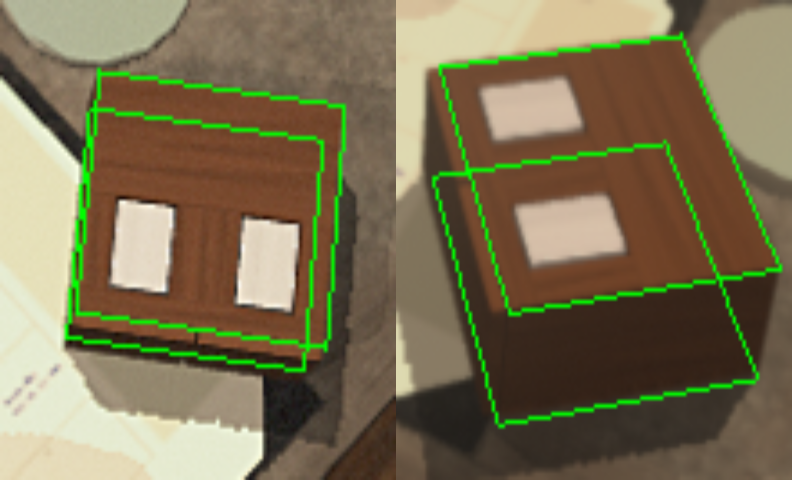

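View pics/st_top.png

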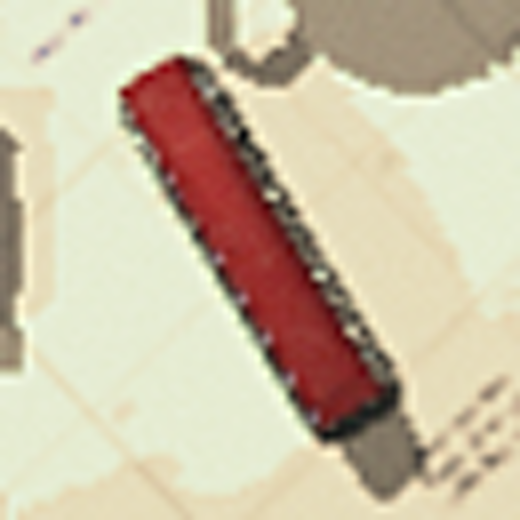

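View pics/st_side.png

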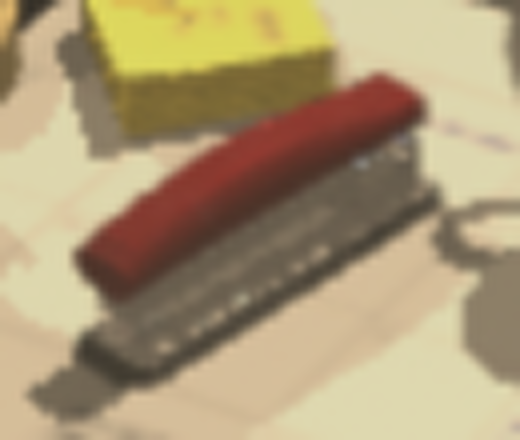

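```bash
sed -i 's/695.5,-48.5/695.5,-47/' h.py; python3 - <<'E'
from h import *
s=onz("side",np.array([[150,382],[438,205],[80,360]])/8+[210,170],3)[:,:2]; print(s, np.linalg.norm(s[0]-s[1]))
t=onz("top",np.array([[325,440],[397,395],[205,60],[122,90]])/8+[205,215],8)[:,:2]; print(t,np.linalg.norm(t[1]-t[2]),np.linalg.norm(t[1]-t[0]))
u=np.array([np.cos(np.radians(32.5)),np.sin(np.radians(32.5))])
for g in(s,t): print("along",(g@u).round(1),"across",(g@[-u[1],u[0]]).round(1))
c=np.array([467,332]);print("c",c@u,c@[-u[1],u[0]])
E
```

```text
[[424.56516633 283.62051183]
 [535.46310277 353.49541648]
 [404.74351902 301.04910335]] 131.0757590339906
[[402.48426275 307.96872991]
 [418.41491287 283.62501448]
 [533.69742474 353.79661467]
 [522.64002907 382.44633203]] 134.9596644067829 29.09299046410698
along [510.5 641.5 503.1] across [11.1 10.4 36.4]
along [504.9 505.3 640.2 646.3] across [43.5 14.4 11.6 41.7]
c 572.2472751657632 29.087042911911304
```

```bash
python3 - <<'E'
from h import *
env.set_gripper(0,40)
env.move_ptp((666,4.5,150),BO)
env.move_straight((666,4.5,88),max_speed=150)
f0=env.read_wrist_force()
r=env.move_straight((666,4.5,76.5),max_speed=12,max_force=9)
print(r,env.read_eef_pos().round(1),(env.read_wrist_force()-f0).round(1))
env.move_straight((666,4.5,120),max_speed=150)
for c in("side","top"): cv2.imwrite(f"pics/{c}1.png",env.get_image(c))
print(env.read_time())
a=cv2.imread("pics/top1.png")[100:250,300:450];b=cv2.imread("pics/side1.png")[200:350,280:430]
cv2.imwrite("pics/p1.png",np.hstack([cv2.resize(x,None,fx=2.6,fy=2.6) for x in(a,b)]))
E
```

```text
True [666.2   4.6  82.8] [-3.4  1.   5.8]
6.6417
```

View pics/p1.png

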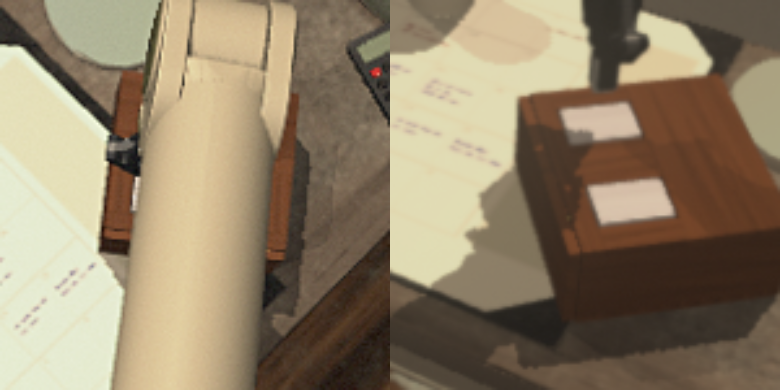

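The left plate gave only about 0.7 mm at roughly 9 N, and the picture still shows its drawer shut (front edge at about (520,110) in the side crop). It is locked, so I'll press the right plate.

```bash
python3 - <<'E'
from h import *
p=(656.5,-89.3)
env.move_straight((*p,120))
env.move_straight((*p,88),max_speed=150)
f0=env.read_wrist_force()
r=env.move_straight((*p,76.8),max_speed=12,max_force=9)
print(r,env.read_eef_pos().round(1),(env.read_wrist_force()-f0).round(1))
env.move_straight((*p,150),max_speed=200)
cv2.imwrite("pics/side2.png",env.get_image("side"))
print(env.read_time())
b=cv2.imread("pics/side2.png")[190:350,260:440]
cv2.imwrite("pics/p2.png",cv2.resize(b,None,fx=3.5,fy=3.5))
E
```

```text
False [656.8 -89.4  77.2] [-1.6  0.2  5.2]
9.4333
```

View pics/p2.png

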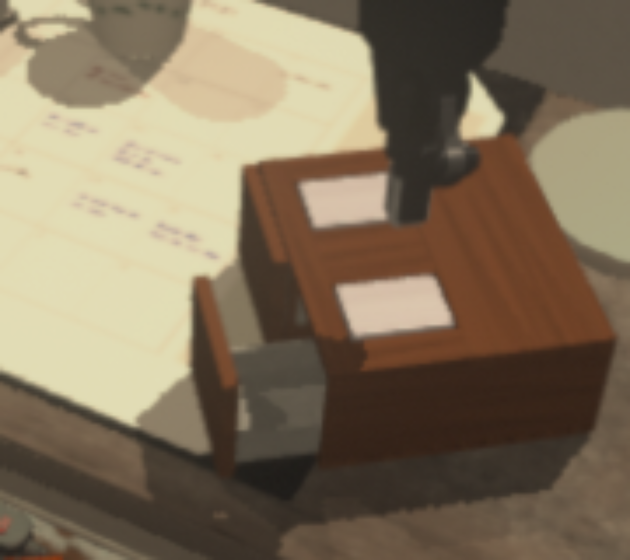

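The right drawer has sprung out, with its panel's top edge running from (318,270) to (327,300). I'll measure the opening from that edge.

```bash
python3 - <<'E'
from h import *
X=onz("side",np.array([[196,282],[212,280],[238,385],[224,390]])/3.5+[260,190],80)
for x in X: print(x.round(1),(x-BC)@bx,(x-BC)@by)
E
```

```text
[554.1 -37.5  80. ] -141.59914571699665 -6.036801034296079
[563.6 -38.4  80. ] -132.01190466838082 -5.914154650176299
[ 551.6 -122.2   80. ] -134.75001204215428 -90.50050991753304
[ 543.  -123.6   80. ] -143.14352122003828 -92.89090421158893
```

```bash
python3 - <<'E'
from h import *
env.move_straight(B(-108,-50,150),BO,max_speed=250)
env.move_straight(B(-108,-50,100),max_speed=200)
print(env.move_straight(B(-108,-50,46),max_speed=100,max_force=8),env.read_eef_pos().round(1))
print(env.move_straight(B(-215,-50,46),max_speed=70,max_force=14),((env.read_eef_pos()-BC)@bx).round(1),env.read_wrist_force().round(1))
print(env.move_straight(B(-240,-50,46),max_speed=30,max_force=10),((env.read_eef_pos()-BC)@bx).round(1),env.read_wrist_force().round(1))
x=(env.read_eef_pos()-BC)@bx
env.move_straight(B(x+6,-50,46),max_speed=60)
env.move_straight(B(x+6,-50,150),max_speed=200)
for c in("side","top"): cv2.imwrite(f"pics/{c}3.png",env.get_image(c))
print(env.read_time())
b=cv2.imread("pics/side3.png")[190:350,230:440]
cv2.imwrite("pics/p3.png",cv2.resize(b,None,fx=3.5,fy=3.5))
E
```

```text
False [583.1 -85.1  46.6]
False -214.9 [ 0.6 -0.   0.4]
True -230.5 [ 1.7 -0.3 -0. ]
14.2417
```

View pics/p3.png

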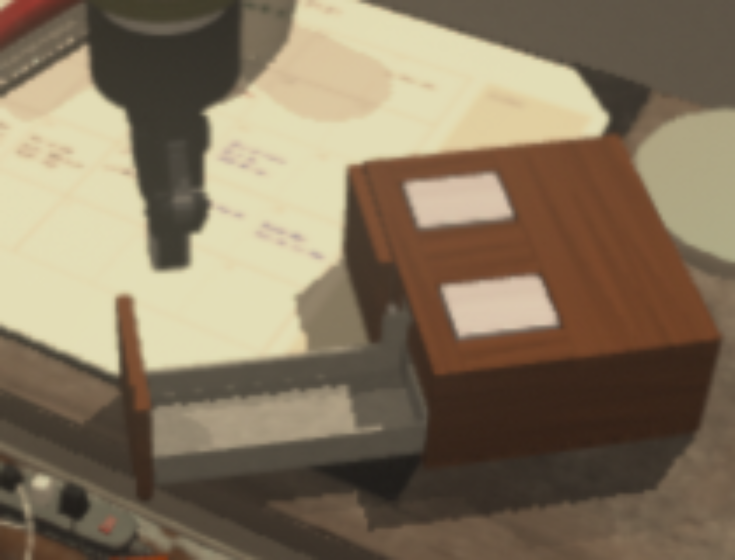

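```bash
python3 - <<'E'
from h import *
SO=down(np.radians(32.2+90)); s=(469,332)
env.move_straight((*s,150),SO,max_speed=300)
env.set_gripper(62,50)
for c in("side","top"): cv2.imwrite(f"pics/{c}4.png",env.get_image(c))
env.move_straight((*s,70),max_speed=200)
print(env.move_straight((*s,24),max_speed=80,max_force=10))
env.set_gripper(0,50)
print(env.read_grip_width(),env.read_wrist_force().round(1),env.read_eef_pos().round(1))
for c in("side","top"): cv2.imwrite(f"pics/{c}5.png",env.get_image(c))
print(env.read_time())
a=cv2.imread("pics/top4.png")[110:260,300:440];b=cv2.imread("pics/side5.png")[140:260,180:320]
cv2.imwrite("pics/p4.png",np.hstack([cv2.resize(a,(400,428)),cv2.resize(b,(400,428))]))
E
```

```text
False
24.784603772171312 [-1.5  0.   5.3] [469.3 332.5  24.7]
18.2417
```

View pics/p4.png

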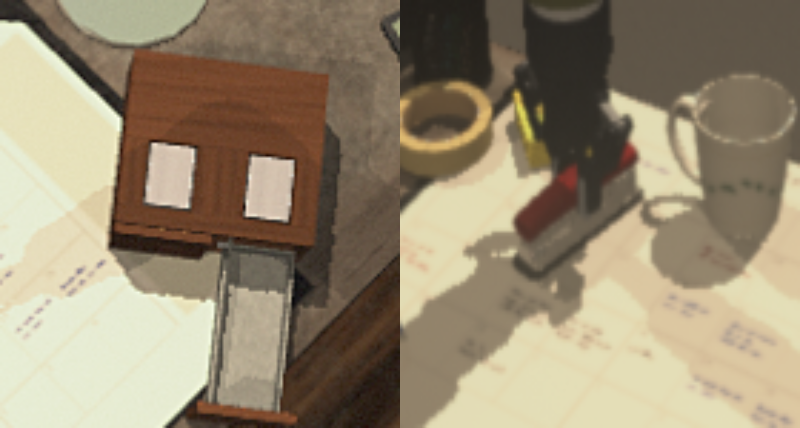

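The stapler is gripped at its middle (24.8 mm opening) and nothing else has moved. The right drawer shows fully out in the top picture, so I'll measure its inside.

```bash
python3 - <<'E'
import cv2
a=cv2.imread("pics/top4.png")[185:265,360:420]; cv2.imwrite("pics/p4z.png",cv2.resize(a,None,fx=7,fy=7,interpolation=cv2.INTER_CUBIC))
E
```

```text
(no output)
```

View pics/p4z.png

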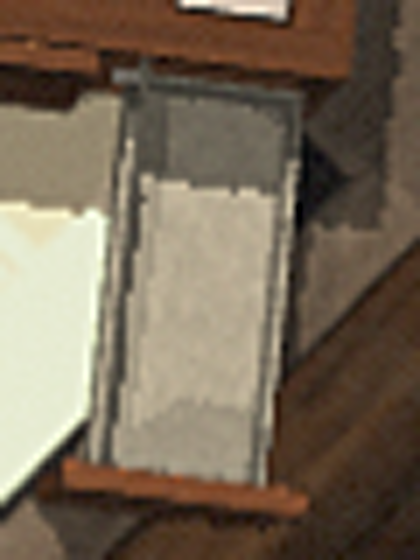

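```bash
python3 - <<'E'
from h import *
pts=np.array([[90,450],[270,460],[122,120],[300,110]]); X=onz("top",pts/7+[360,185],31)
for x in X: print("wall outer",x.round(1),((x-BC)@bx).round(1),((x-BC)@by).round(1))
X=onz("top",np.array([[64,460],[308,492],[305,512],[65,485]])/7+[360,185],80)
for x in X: print("panel top",x.round(1),((x-BC)@bx).round(1),((x-BC)@by).round(1))
X=onz("top",np.array([[140,95],[300,90]])/7+[360,185],31)
for x in X: print("back wall",((x-BC)@bx).round(1),((x-BC)@by).round(1))
X=onz("side",np.array([[118,298],[131,296],[151,400],[135,408]])/3.5+[230,190],80)
for x in X: print("side panel",x.round(1),((x-BC)@bx).round(1),((x-BC)@by).round(1))
X=onz("side",np.array([[147,380],[410,345],[428,418],[155,462]])/3.5+[230,190],31)
for x in X: print("side wall outer?",x.round(1),((x-BC)@bx).round(1),((x-BC)@by).round(1))
E
```

```text
wall outer [463.  -38.3  31. ] -232.1 -16.8
wall outer [ 460.  -108.7   31. ] -227.3 -87.2
wall outer [593.7 -52.   31. ] -100.7 -16.1
wall outer [ 598.9 -122.8   31. ] -87.7 -86.0
panel top [453.9 -21.1  80. ] -243.0 -0.8
panel top [ 443.1 -113.3   80. ] -243.6 -93.6
panel top [ 435.6 -112.    80. ] -251.2 -93.2
panel top [444.5 -21.5  80. ] -252.3 -2.2
back wall -89.8 -22.2
back wall -79.7 -85.3
side panel [447.8 -21.8  80. ] -248.9 -2.2
side panel [455.5 -22.2  80. ] -241.3 -1.7
side panel [ 447.  -104.5   80. ] -240.7 -84.4
side panel [ 437.1 -107.9   80. ] -250.1 -88.9
side wall outer? [458.4 -44.2  31. ] -236.0 -23.3
side wall outer? [617.5 -59.1  31. ] -76.2 -20.6
side wall outer? [ 607.3 -117.5   31. ] -79.9 -79.7
side wall outer? [ 447.5 -106.9   31. ] -239.9 -86.8
```

```bash
python3 - <<'E'
from h import *
env.move_straight((469,332,160),max_speed=150)
print(env.read_grip_width())
T=B(-164,-51.5,0)
env.move_straight(T+[0,0,160],BO,max_speed=220)
env.move_straight(T+[0,0,120],max_speed=150)
print(env.read_grip_width(),env.read_eef_pos().round(1),env.read_wrist_force().round(1))
for c in("side","top"): cv2.imwrite(f"pics/{c}6.png",env.get_image(c))
print(env.read_time())
a=cv2.imread("pics/top6.png")[180:270,340:430];b=cv2.imread("pics/side6.png")[190:340,240:390]
cv2.imwrite("pics/p6.png",np.hstack([cv2.resize(x,(400,400)) if 0 else cv2.resize(x,(400,400),interpolation=cv2.INTER_CUBIC) for x in(a,b)]))
E
```

```text
24.49762021120917
24.613493626451383 [526.6 -79.8 119.9] [ 0.4  0.2 -2.4]
21.8583
```

View pics/p6.png

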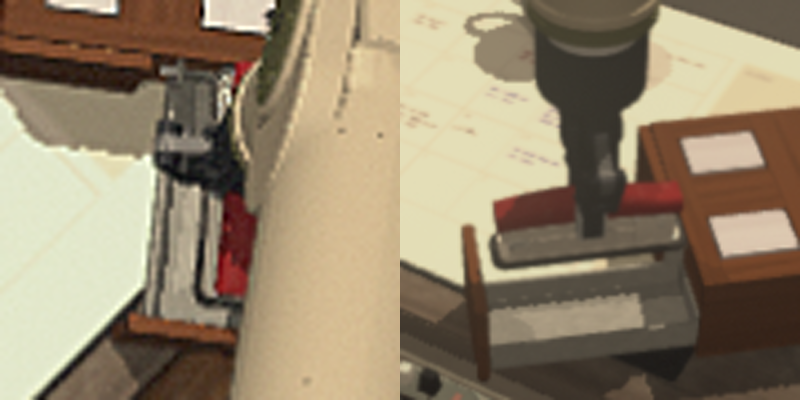

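```bash
python3 - <<'E'
from h import *
g=np.array([[505,268],[683,247],[490,258]])
X=onz("side",(g-[400,0])/2.6667+[240,190],97)
for x in X: print(x.round(1),((x-BC)@bx).round(1),((x-BC)@by).round(1))
E
```

```text
[463.8 -88.2  97. ] -225.8 -66.4
[ 594.7 -102.9   97. ] -94.1 -66.6
[455.8 -75.6  97. ] -235.1 -54.7
```

The stapler spans box x of about -235 to -92, and the drawer's inside runs from -243 to -84. It is aligned, so I'll lower it.

```bash
python3 - <<'E'
from h import *
T=B(-164,-51.5,0)
print(env.move_straight(T+[0,0,46],max_speed=80,max_force=10),env.read_eef_pos().round(1))
print(env.move_straight(T+[0,0,28],max_speed=15,max_force=5),env.read_eef_pos().round(1),env.read_wrist_force().round(1))
cv2.imwrite("pics/side7.png",env.get_image("side"));print(env.read_time())
cv2.imwrite("pics/p7.png",cv2.resize(cv2.imread("pics/side7.png")[190:340,240:390],(500,500)))
E
```

```text
False [527.3 -80.3  46.5]
True [527.5 -80.2  36.7] [2.  0.6 3.6]
23.7
```

View pics/p7.png

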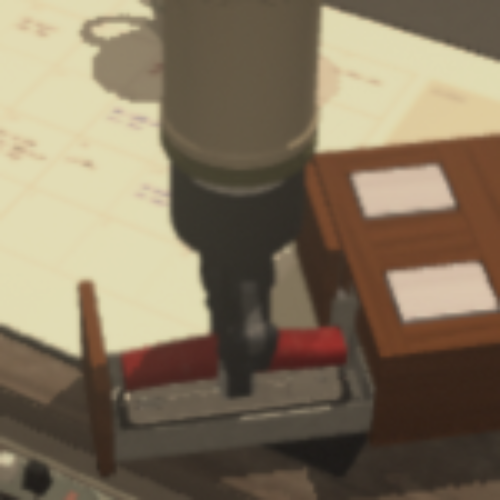

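```bash
python3 - <<'E'
from h import *
T=B(-164,-51.5,0)
env.set_gripper(46)
env.move_straight(T+[0,0,150],max_speed=120)
cv2.imwrite("pics/side8.png",env.get_image("side"))
env.set_gripper(0)
for z in(150,120,48): print(z,env.ik(B(-279,-51.5,z),BO) is not None)
print(env.read_time(),env.read_wrist_force().round(1))
cv2.imwrite("pics/p8.png",cv2.resize(cv2.imread("pics/side8.png")[190:340,240:390],(500,500)))
E
```

```text
150 True
120 True
48 True
25.6917 [-0.   1.   0.8]
```

View pics/p8.png

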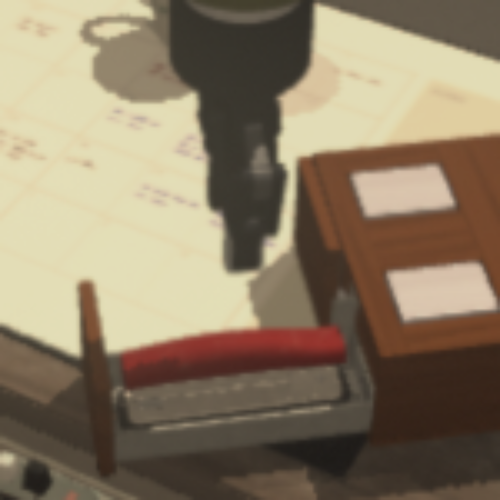

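The stapler lies on its base inside the drawer, from (120,390) to (350,370) in the crop, clear of the walls. Now I'll push the drawer shut.

```bash
python3 - <<'E'
from h import *
env.move_straight(B(-279,-51.5,150),BO,max_speed=150)
print(env.move_straight(B(-279,-51.5,46),max_speed=120,max_force=10))
print(env.move_straight(B(-140,-51.5,46),max_speed=70,max_force=25),((env.read_eef_pos()-BC)@bx).round(1),env.read_wrist_force().round(1))
print(env.move_straight(B(-97,-51.5,46),max_speed=35,max_force=28),((env.read_eef_pos()-BC)@bx).round(1),env.read_wrist_force().round(1))
env.hold(.2)
print(((env.read_eef_pos()-BC)@bx).round(1),env.read_wrist_force().round(1))
cv2.imwrite("pics/side9.png",env.get_image("side"));print(env.read_time())
cv2.imwrite("pics/p9.png",cv2.resize(cv2.imread("pics/side9.png")[190:340,240:440],(667,500)))
E
```

```text
False
False -140.2 [-3.7 -2.4 -0.4]
True -103.2 [-0.8  0.   1. ]
-104.1 [-1.3  0.8  1.1]
31.0583
```

View pics/p9.png

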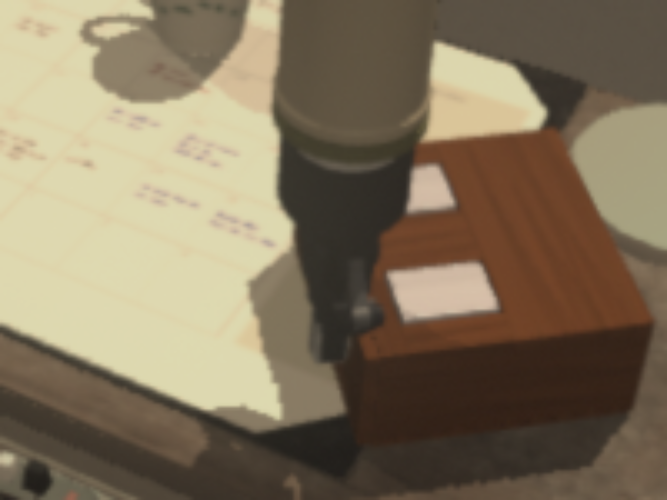

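```bash
python3 - <<'E'
from h import *
env.move_straight(B(-160,-51.5,46),max_speed=100)
env.move_straight(B(-200,-51.5,200),max_speed=200)
env.move_ptp((300,400,250),BO)
for c in("side","top"): cv2.imwrite(f"pics/{c}10.png",env.get_image(c))
print(env.read_time(),env.read_wrist_force().round(1))
for k,(a,b,l,r) in {"side":(150,340,200,450),"top":(110,285,160,430)}.items():
    cv2.imwrite(f"pics/{k}10z.png",cv2.resize(cv2.imread(f"pics/{k}10.png")[a:b,l:r],None,fx=2.9,fy=2.9,interpolation=cv2.INTER_CUBIC))
a=cv2.imread("pics/side0.png").astype(int);b=cv2.imread("pics/side10.png").astype(int)
print("box-region diff side",np.abs(a-b)[225:330,325:440].mean())
for n in("mug","sticky_block"): print(n,[np.round(d["bbox"]) for d in env.trace("side",n)[:1]],[np.round(d["bbox"]) for d in env.trace("top",n)[:1]])
E
```

```text
34.6667 [-0.4 -0.3  0.3]
box-region diff side 2.3135127674258107
mug [array([276., 163., 318., 207.])] [array([224., 170., 263., 210.])]
sticky_block [array([223., 161., 253., 188.])] [array([336., 187., 374., 198.])]
```

View pics/side10z.png

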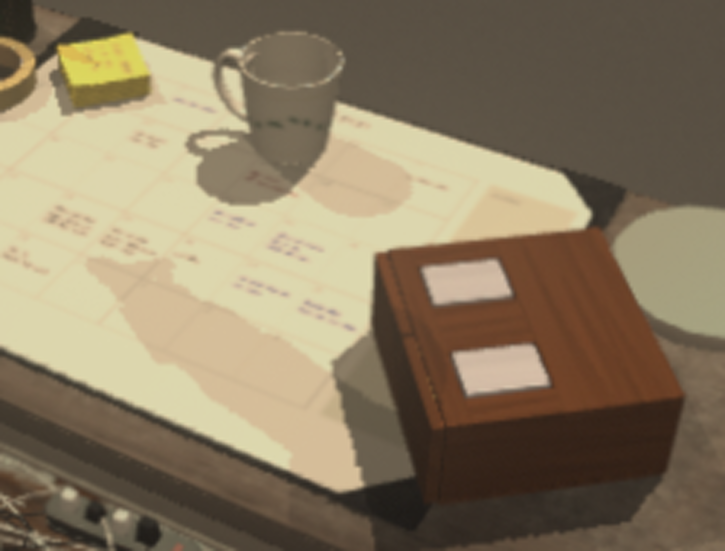

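View pics/top10z.png

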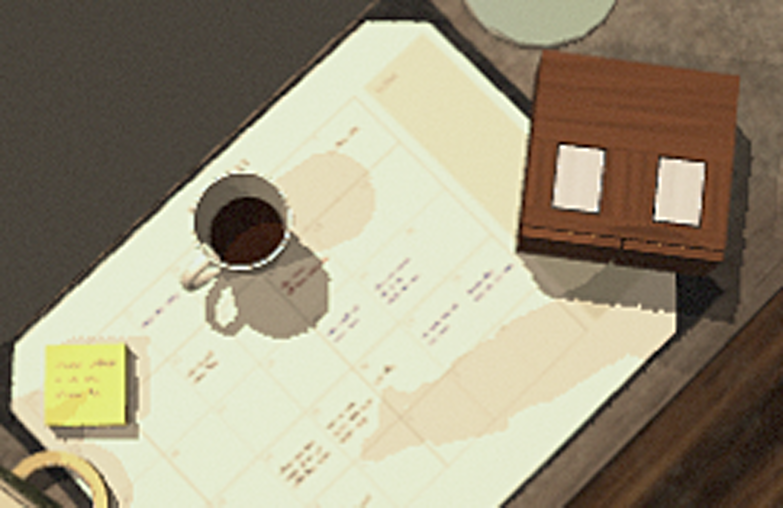

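Both drawers are shut: the front edges are flush and at the same pixels as at the start. The mug and sticky block haven't moved, and the drawer stayed shut after I let go. I'll hand the job in.

```bash
python3 - <<'E'
from h import *
env.sign_off()
E
```

```text
the job is handed in; nothing more can be done
```

The stapler is lying on its base in the right drawer. The drawer is pushed shut, and I handed the job in at about 35 s.

- **Opening:** I pressed the left plate first. It gave only about 0.7 mm at 9 N, so it is the locked one. The right plate sank about 6 mm and its drawer sprang out. I hooked that drawer by its front and drew it fully out.
- **Placing:** I gripped the stapler across its upper arm and set it down until it touched the drawer floor. A picture after release showed it inside the walls and clear of the front panel and the box.
- **Closing:** I pushed the drawer front to its end stop. The push stopped at its 28 N limit there, and the drawer stayed shut when I let go.

**Last checks:** In both final views the drawer fronts are flush, at the same pixels as at the start. The mug and sticky block have not moved. The arm was clear of everything, with about 0 N at the wrist.

One check disagreed: in the final top view the network placed the sticky block on the drawer box. The picture itself shows the block where it was at the start, so I took that as a false report. I had no direct reading of the latch, so I judge it latched only because the drawer stayed shut.

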